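Unpin and open the weight case

ROBOT

A 6-joint arm with a two-finger parallel gripper is mounted at the origin on a cart in front of the work surface, level with it; the furniture and walls round the work are solid. World frame = base frame: x ahead of the robot, y to its left, z up, the work surface at z = 0. Lengths are in mm, angles in rad, forces in N, time in s.
With the tool pointing down it reaches from about 350 to 975 mm from the base axis. Payload 7.1 kg.
Tool frame: the origin (TCP) lies on the centre line of the jaws, within the pads' length; the fingertips stand 17 mm ahead of it and the grasp point (between the pads) lies 2 mm behind it (tip_extent is the distance from the TCP to the fingertips, in mm); z points along the fingers, y is the line along which they close (so a half turn about z gives the same grasp; the last joint's range is limited). The gripper opens to 88 mm and grips with 3 to 60 N. Pads are 20 mm wide; open, the fingers measure 115 mm over their backs; the gripper's body (75 mm by 178 mm) begins 61 mm behind the grasp point.
Start: joints at [-1.234, 0.423, 1.63, -0, 1.089, -0.019], TCP at [217.729, -585.832, 239.675] pointing down, gripper open.
Joint ranges: [-3, 3], [-0.9, 2.11], [0.09, 2.58], [-1.31, 4.45], [0.11, 2.69], [-2.54, 2.54]. Speed limits (rad/s): [2.39, 2.39, 3.01, 3.14, 3.14, 3.14].

INTERFACE

Orientations are given as a rotation vector (axis times angle).
In Python, from workcell import get_obs, get_image, camera_model, close_job, look_for, outline_of, pinpoint, tip_extent gives the robot as it stands.
- The arm moves only by the shell command python3 -m jog 'ROWS'. ROWS is text: rows parted by semicolons, each of 7 numbers parted by spaces: the shift along the tool's x, y, z as a fraction of full scale, then the turn, a rotation vector about the tool's x, y, z as a fraction of full scale, then the closure, from -1 (fully open) to 1 (shut). A call has 1 to 8 rows; each row is the pose to reach, as a shift and turn from the pose commanded when the call began, along the tool's axes at that moment; what a row does not reach only later rows make up. Full scale, the value 1, is 0.2 m for a shift and 30 degrees for a turn. A row lasts 1/10 s, in which the tool goes at most 50 mm and 8.59 degrees, less where a joint would pass 70% of its speed; a pose out of reach is approached as far as the arm can. A call with a number of a shift or a turn outside -1 to 1 is refused whole. A call with a gripper value outside its range is refused whole. The fingers move at their own pace and stop on an object; the grip force is fixed at half the most. Time passes only in rows, so rows that repeat a pose let the fingers close. It gives the time, the measured TCP pose, the force, the opening and the grip force at its end, in the units of the state.
- get_obs(): the state, without advancing time (a new reading comes with each control period).
- get_image(name): name is "scene" or "top"; returns the picture (420x560x3 uint8, red, green, blue); there is no depth.
- camera_model(name): a dict with "fx", "fy", "cx", "cy" (pixels), "origin" and "orientation" of the camera in the world. Camera axes: x right, y down, z forward; pixel columns grow to the right and rows downward; lengths in mm; the calibration is good to about 2 mm. A picture is of the moment at which its call begins. camera_model takes no time and is no camera call.
- close_job(): hands the job in; it is judged then, once.
Trained networks look in the newest picture that a camera, given by its name, has taken for a name from the list of things; names that differ only in an ending like _2 or _b are one class to them, and where a whole thing is asked for, a point or a joint stands for the part that bears it (a point fixed in the world has none). Each returns a list of dicts, best first, with "confidence" (0 to 1); they miss things now and then, are a little off and sometimes report something else, mostly with a low value. They report only what shows in the picture. A call takes as long as a camera call. They do not tell look-alikes from the thing itself.
- look_for(target, camera): "xyz" ([x, y, z] in mm, in the coordinates of the camera as it stood for that picture, good to about 4 mm: the middle of the surface that is visible of it).
- outline_of(target, camera): "mask" (420x560 bool, what is visible of it).
- pinpoint(target, camera): "xyz" ([x, y, z] in mm, in the coordinates of the camera as it stood for that picture, good to about 4 mm: a listed point, or the origin of a listed thing).
The state is a dict: "t": time; "qpos": joint angles; "qvel": joint speeds; "joint_torque": joint torques, N m; "ee_pos": TCP position; "orientation": TCP orientation; "ft_force": force on the tool from outside, world axes, zero at the start; "moment": the same for the moment, N m; "width": finger opening in mm; "grasp_force": force on a finger pad.
Only numpy, scipy, OpenCV 4.12 (cv2) and the standard library are available. Lean on these libraries where they do the work, as an engineer would, in place of code of your own. Each camera call takes 0.05 s, during which the arm holds its last target. There are 200 camera calls.

TASK

Open the calibration-weight case for the balance check: slide the red-headed retaining pin sideways right out of the hasp staple, so that it rests on the parking ledge beside it, and only then lift the blue lid and swing it back until it stands upright or leans back by itself. Leave the pin lying on the ledge, clear of the staple, and do not disturb the other things on the bench.

Things in the scene. Friction and masses are not known exactly. Their poses are not given: they have to be found in the camera images.
- case: Aluminium weight case, fixed: 160 (x) x 200 (y) x 64 mm high under a blue lid. Origin: centre of its underside, on the worktop. Axes: -x its front (to the robot, with the hasp), +y its left, z up; turned up to 0.3 rad either way. Below, 'case frame' means these axes, in mm. Two brass weights stand inside.
- staple (a point): Centre of the staple's opening: case frame x -102, y -35, z 76.5. The fixed steel arch is 12 wide (y), 24 long (x) and stands up through a slot in the lid's tongue (y -65 to -5, out to x -124, top z 72) to z 89; its opening, 14 in x and from z 72 to 84, lets the pin slide along the case's y.
- pin: Loose retaining pin, about 60 g. Square shank 9 mm thick on its own y axis, y -36 to +55 mm; at +y an upright red head plate. Origin on the shank's axis. It first lies on the tongue through the staple, axes as the case's, origin at case x -102, y -35 to -27, z 76.5. It slides out to the case's +y (left) with under 5 N: free of the staple when its origin is past case y +7 mm.
- pin_head (a point): Middle of the inner face (towards the staple) of the pin's head plate: pin y +55, z +18 mm. Plate 24 wide (x), 9 thick (y), from 4 below to 40 above the shank's axis. Between staple and head 49 mm or more is free above the shank at the start (shank top at z 81), room for closed fingertips to push the head away from the staple.
- ledge (a point): Middle of the pin's parking ledge, fixed to the case: case frame x -104.5, y +52, z 71.5 (its top, level with the tongue). It runs from y -3 to an end stop at y +104 (top z 82), between a front rim (x -127 to -123, top z 78) and the lid's edge. The pin's head reaches the stop when the pin's origin is at case y +40.
- case_lid (a joint): Lid angle in rad: 0 shut, growing as the front rises, 1.57 upright, stop at 1.75. The hinge is stiff: the lid stays at whatever angle it is left; about 4 N at its front edge moves it, 5 N at the handle. While the pin is in the staple the lid cannot rise.
- tongue_edge (a point): Lower front edge of the lid's tongue, its middle: case frame x -124, y -35, z 65 when shut; moves with the lid, 207 mm from the hinge line, so it stands highest (z 272) when the lid is upright. The lid is 7 thick (z 65 to 72), x -82 to +82, y -103 to +103. Once the lid is raised half way, it can be pushed on from the front at this edge with closed fingers.
- hinge_line (a point): Middle of the lid's hinge line: case frame x +83, y 0, z 65; the hinge axis is the case's y.
- handle (a point): Centre of the steel bar handle on the lid: case frame x -35, y 0, z 101 when shut; round bar 10 mm thick, 90 long along the case's y, 24 mm clear above the lid; moves with the lid. A pinched bar can turn between the fingers.
- pipette_bulb: Bystander, to be left alone: red rubber pipette bulb, 41 dia x 68 high, standing (mm); origin at the centre of its underside.
- cap_1: Bystander, to be left alone: black screw cap, 56 dia x 19 high (mm); origin at the centre of its underside.
- stopper_2: Bystander, to be left alone: red rubber stopper, 28 dia x 24 high (mm); origin at the centre of its underside.
- crucible: Bystander, to be left alone: white porcelain crucible, 41 dia x 33 high (mm); origin at the centre of its underside.
- forceps: Bystander, to be left alone: steel forceps, 118 long, 16 wide, lying flat (mm); origin at the centre of its underside.
- weigh_boat_1: Bystander, to be left alone: white plastic weighing boat, 63 square x 14 high (mm); origin at the centre of its underside.
- marker: Bystander, to be left alone: black marker pen, 132 long, 12 thick, lying flat (mm); origin at the centre of its underside.
Not all that is in view belongs to the job. Of the things that look like the pin, the larger one is meant.

How it is judged (in metres and radians):
On the way, in this order (a step that is already met when the one before it is completed fails the run):
1. the pin is out of the staple and on the ledge while the lid is still shut (y of pin in the frame of case between 0.01 and 0.06 m and x of pin in the frame of case between -0.125 and -0.085 m and z of pin in the frame of case between 0.07 and 0.095 m and value of joint case_lid below 0.1 rad), for 0.2 s.
2. the lid is swung up to upright or beyond (value of joint case_lid above 1.4 rad), for 0.2 s.
At the end, for the whole second after the job is handed in: The lid stands open at more than 1.4 rad (80 degrees) and still; the pin rests on the ledge, clear of the staple (its origin 10 to 60 mm left of the case's middle) (y of pin in the frame of case between 0.01 and 0.06 m and x of pin in the frame of case between -0.125 and -0.085 m and z of pin in the frame of case between 0.07 and 0.095 m and linear speed of pin below 0.03 m/s and value of joint case_lid above 1.4 rad and velocity of joint case_lid below 0.05 rad/s); the robot touches nothing.
It fails at once if another thing on the bench is shifted by more than 30 mm or tipped over (distance of any of pipette_bulb, cap_1, stopper_2, crucible, forceps, weigh_boat_1, marker from where it was at the start of the episode above 0.03 m or angle between any of pipette_bulb, cap_1, stopper_2, crucible, forceps, weigh_boat_1, marker's own z axis and vertical above 0.5 rad).
It also fails if it takes over 66 s, if anything falls off the work surface, if the arm or the gripper's body presses on something with over 40 N, if the wrist force passes 120 N, or if a joint passes its speed limit or range.

## Working session

There is one attempt and no reset: what is moved stays moved. The work goes in short steps, Python scripts to look and compute and a shell command to move; the robot and the scene stay as the last step left them, time stands still between calls to the robot, and variables do not carry over. Pictures are saved under pics/ and viewed, at most 10 in all, crops included, and the job is handed in when it is done.

```bash
mkdir -p pics; cat > h.py <<'E'
import numpy as np, cv2
from scipy.spatial.transform import Rotation as R
from workcell import *
def cam(n):
    c=camera_model(n); o=np.array(c["orientation"],float)
    M=o if o.shape==(3,3) else R.from_rotvec(o).as_matrix()
    return c,M,np.array(c["origin"],float)
def w(n,p):
    c,M,o=cam(n); return M@np.array(p)+o
def px(n,P):
    c,M,o=cam(n); q=M.T@(np.array(P)-o); return np.array([c["fx"]*q[0]/q[2]+c["cx"],c["fy"]*q[1]/q[2]+c["cy"]])
E
python3 - <<'E'
from h import *
np.set_printoptions(precision=1,suppress=True)
for n in("scene","top"):
    im=get_image(n); cv2.imwrite(f"pics/{n}0.png",im[:,:,::-1]); print(n,camera_model(n))
    for t in("staple","pin","pin_head","ledge","tongue_edge","hinge_line","handle","case"):
        for d in pinpoint(t,n)[:3]: P=w(n,d["xyz"]); print(t,round(d["confidence"],2),P,px(n,P))
print(get_obs(), tip_extent() if callable(tip_extent) else tip_extent)
E
```

```text
scene {'fx': 431.46974933449206, 'fy': 431.46974933449206, 'cx': 273.172220800946, 'cy': 208.8502666412103, 'origin': array([-18.2, 830.7, 654.6]), 'orientation': array([-0.7,  2.4, -1.4])}
staple 0.6 [435.9 102.9  77.1] [273.6 235. ]
pin 0.63 [ 369.  -320.9    1.8] [363.1 196. ]
pin 0.55 [314.1 141.    2.8] [310.6 285.3]
pin 0.48 [433.8 107.1  74.1] [273.5 237.1]
pin_head 0.6 [351.3 147.3  17.9] [295.1 276.3]
pin_head 0.56 [623.6 411.8  -3.7] [125.2 309.8]
pin_head 0.5 [443.5 164.5  94.3] [256.5 240.8]
ledge 0.96 [439.6 186.3  74. ] [252.9 253.4]
tongue_edge 0.83 [411.9 105.1  63.5] [281.8 243.1]
tongue_edge 0.49 [441.6 188.2  73.2] [251.7 253.9]
hinge_line 0.59 [624.4 131.1  62. ] [205.2 224.1]
handle 0.88 [504.2 136.6  93.3] [241.8 227.9]
case 0.82 [544.4 131.4  -3.2] [231.9 254.3]
top {'fx': 518.0939199223045, 'fy': 518.0939199223045, 'cx': 280.27629835631194, 'cy': 207.83175018913997, 'origin': array([ 204.9,   10.3, 1639.4]), 'orientation': array([-2.1,  2.1, -0.2])}
staple 0.63 [444.9 105.   79.7] [250.9 232.7]
pin 0.7 [437.3 109.4  75.4] [249.5 235.3]
pin 0.46 [319.6 134.6   3.8] [242.2 275.8]
pin_head 0.62 [444.9 163.9 101.4] [230.8 231.4]
pin_head 0.41 [356.7 152.4  19.7] [236.3 263.5]
pin_head 0.27 [ 515.5 -411.6    1.5] [413.4 215.5]
ledge 0.9 [446.5 191.2  75. ] [222.8 232.2]
ledge 0.71 [435.3 109.9  75.6] [249.3 236. ]
tongue_edge 0.98 [418.2 101.6  67.2] [252.1 241.9]
hinge_line 0.73 [626.8 127.7  65.3] [244.9 176. ]
handle 0.61 [512.6 136.8 101.4] [240.4 209.4]
case 0.66 [549.4 132.9   1. ] [244.2 204.3]
{'t': 0.9, 'qpos': array([-1.2,  0.4,  1.6,  0. ,  1.1, -0. ]), 'qvel': array([-0.,  0., -0.,  0., -0., -0.]), 'joint_torque': array([  0. , -54.5, -27.4,   0.1,   0. ,  -0. ]), 'ee_pos': array([ 217.7, -585.8,  239.7]), 'orientation': array([3.1, 0.6, 0. ]), 'ft_force': array([-0.7,  0.7,  0. ]), 'moment': array([-0.,  0., -0.]), 'grasp_force': 0.0, 'width': 87.82970543083535} 17.0
```

```bash
python3 - <<'E'
from h import *
from scipy.optimize import least_squares
np.set_printoptions(precision=3,suppress=True)
L={"staple":[-102,-35,76.5],"ledge":[-104.5,52,71.5],"tongue_edge":[-124,-35,65],"hinge_line":[83,0,65],"handle":[-35,0,101],"case":[0,0,0]}
ob=[]
for n in("scene","top"):
    get_image(n)
    for t in L:
        for d in pinpoint(t,n)[:3]:
            P=w(n,d["xyz"])
            if np.hypot(*(P[:2]-[545,132]))<170: ob.append((t,n,px(n,P)))
def f(p):
    Rm=R.from_euler("z",p[3]).as_matrix()
    return np.concatenate([px(n,Rm@np.array(L[t])+[p[0],p[1],p[2]])-u for t,n,u in ob])
s=least_squares(f,[545,132,0,0],loss="soft_l1"); print(s.x)
for o,r in zip(ob,s.fun.reshape(-1,2)): print(o[0],o[1],r)
s2=least_squares(f,[545,132,0,0],loss="cauchy",f_scale=1);print(s2.x)
p=s2.x;Rm=R.from_euler("z",p[3]).as_matrix()
for n,c in(("scene",(170,150,360,330)),("top",(190,150,310,300))):
    im=cv2.imread(f"pics/{n}0.png")
    big=cv2.resize(im[c[1]:c[3],c[0]:c[2]],None,fx=4,fy=4,interpolation=cv2.INTER_CUBIC)
    for q in list(L.values())+[[82,103,72],[82,-103,72],[-82,103,72],[-82,-103,72],[-124,-65,72],[-124,-5,72],[-127,104,82]]:
        u=(px(n,Rm@np.array(q)+p[:3])-c[:2])*4; cv2.circle(big,tuple(int(v) for v in u),3,(0,255,0),1)
    cv2.imwrite(f"pics/{n}c.png",big)
E
python3 -c "
import cv2,numpy as np
cv2.imwrite('pics/both.png',cv2.resize(np.vstack([cv2.imread('pics/scene0.png'),cv2.imread('pics/top0.png')]),None,fx=.71,fy=.71))"
```

```text
[544.453 131.362  -2.292  -0.047]
staple scene [ 0.017 -0.393]
ledge scene [-0.242  1.245]
ledge scene [-5.487 14.433]
tongue_edge scene [-1.383 -0.964]
hinge_line scene [-0.476 -0.22 ]
handle scene [-0.505 -1.161]
case scene [ 0.096 -0.261]
staple top [0.792 0.106]
ledge top [0.353 1.513]
ledge top [-28.199  -0.136]
tongue_edge top [0.734 0.859]
tongue_edge top [2.94  6.477]
hinge_line top [-0.123  0.334]
handle top [1.588 0.73 ]
handle top [ -7.13 -25.11]
case top [0.944 1.78 ]
[544.243 132.105  -2.566  -0.055]
```

View pics/both.png

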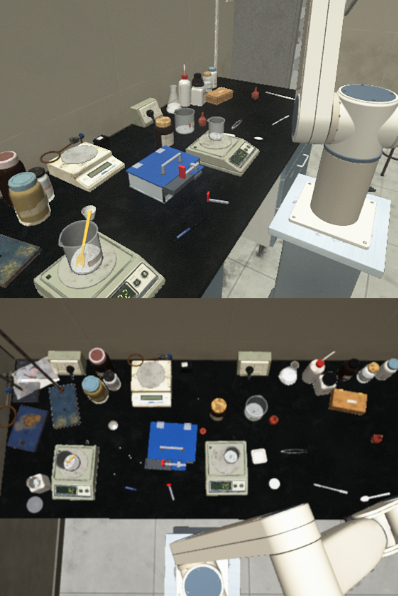

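View pics/scenec.png

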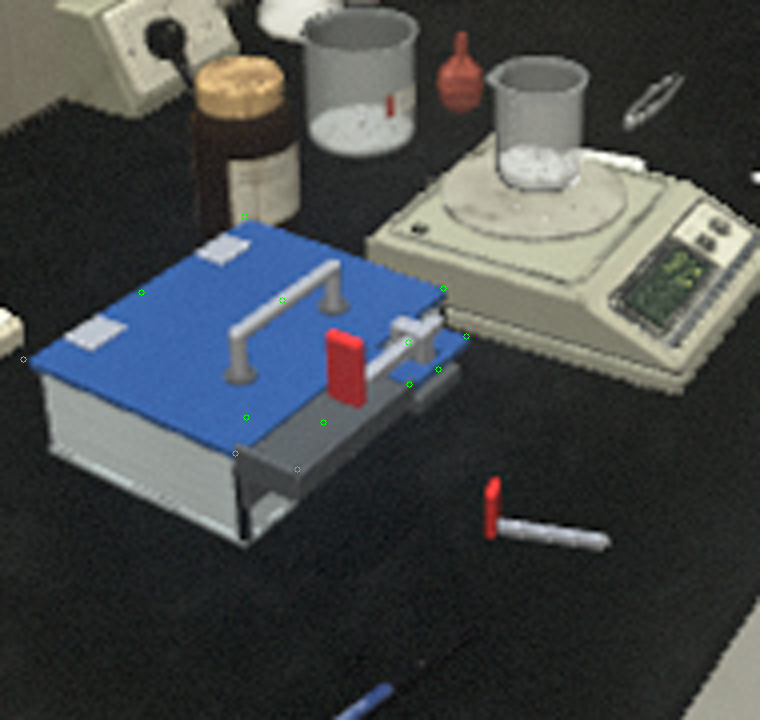

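View pics/topc.png

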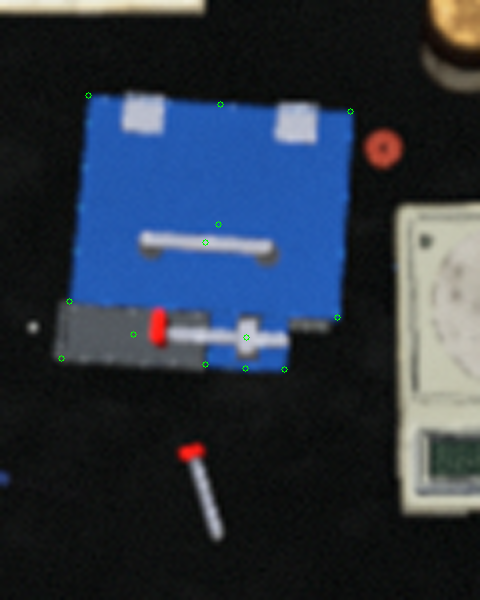

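The view shows two pin-like things. One is the pin in the staple on the case, at top crop (155–290, 335). The other is a loose one on the bench, at top crop (200, 490). The one in the staple is clearly the larger and matches the description, so it is the pin meant. The fitted green points land on the lid corners, tongue and staple, so the case pose is good (about 544, 132, yaw -0.055).

```bash
cat > go.py <<'E'
import sys
from h import *
# args: case-frame x y z (TCP) , tilt about case y (rad, + = tool top leans back), n calls
C=np.array([544.3,131.8,0]);YAW=-0.052
Rc=R.from_euler("z",YAW)
# tool y = case +x, tool z = down, tool x = case +y ... right-handed: x = y cross z
def Rt(tilt): 
    y=np.array([1,0,0.]);z=np.array([0,0,-1.]);x=np.cross(y,z)
    return Rc*R.from_rotvec([0,tilt,0])*R.from_matrix(np.array([x,y,z]).T)
def plan(x,y,z,tilt=0,n=1):
    o=get_obs();p=np.array(o["ee_pos"]);r=R.from_rotvec(o["orientation"])
    P=Rc.apply([x,y,z])+C;T=Rt(tilt);d=(r.inv()*T).as_rotvec();pp=p;rr=r
    for k in range(1,n+1):
        q=p+(P-p)*k/n; s=r*R.from_rotvec(d*k/n)
        a=rr.inv().apply(q-pp)/200;b=(rr.inv()*s).as_rotvec()/np.radians(30)
        print(k,np.round(a,3),np.round(b,3),"dist",round(np.linalg.norm(q-pp)),q.round()); pp,rr=q,s
def where():
    o=get_obs();r=R.from_rotvec(o["orientation"])
    print("t",o["t"],"case",Rc.inv().apply(np.array(o["ee_pos"])-C).round(1),"tilt/rot err",((Rt(0).inv()*r).as_rotvec()).round(3),"F",Rc.inv().apply(o["ft_force"]).round(1),"w",round(o["width"],1),"g",round(o["grasp_force"],1),"q",np.round(o["qpos"],2))
if __name__=="__main__":
    np.set_printoptions(suppress=True); where()
    a=[float(v) for v in sys.argv[1:]]
    if a: plan(*a[:4],int(a[4]))
E
python3 go.py -102 -5 220 0 4
```

```text
t 1.6 case [-288.8 -733.6  239.7] tilt/rot err [0.    0.    1.163] F [-0.6 -0.2  0.3] w 87.9 g 0.0 q [-1.23  0.42  1.63 -0.    1.09 -0.02]
1 [ 0.576 -0.743  0.025] [-0.    -0.    -0.555] dist 188 [ 274. -406.  235.]
2 [ 0.765 -0.547  0.025] [-0.    -0.    -0.555] dist 188 [ 330. -227.  230.]
3 [ 0.889 -0.305  0.025] [-0.    -0.    -0.555] dist 188 [386. -47. 225.]
4 [ 0.94  -0.037  0.025] [-0.    -0.    -0.555] dist 188 [442. 132. 220.]
```

```bash
python3 -m jog '0.1 -0.1 -0.15 0 0 -0.1 1; 0.3 -0.4 -0.2 0 0 -0.3 1; 0.45 -0.6 -0.2 0 0 -0.45 1; 0.575 -0.74 -0.2 0 0 -0.555 1; 0.575 -0.74 -0.2 0 0 -0.555 1; 0.575 -0.74 -0.2 0 0 -0.555 1' && python3 -m jog '0.2 -0.14 0 0 0 -0.14 1; 0.4 -0.28 0 0 0 -0.28 1; 0.6 -0.42 0 0 0 -0.42 1; 0.765 -0.545 0 0 0 -0.555 1; 0.765 -0.545 0 0 0 -0.555 1; 0.765 -0.545 0 0 0 -0.555 1' && python3 -m jog '0.22 -0.08 0 0 0 -0.14 1; 0.44 -0.16 0 0 0 -0.28 1; 0.66 -0.24 0 0 0 -0.42 1; 0.89 -0.305 0 0 0 -0.555 1; 0.89 -0.305 0 0 0 -0.555 1; 0.89 -0.305 0 0 0 -0.555 1'; python3 go.py -102 -5 160 0 1
```

```text
t: 2.2
ee_pos: [274.5, -406.0, 280.2]
orientation: [2.977, 1.0, 0.0]
ft_force: [0.6, -0.6, -0.5]
width: 43.5
grasp_force: 0.0
t: 2.8
ee_pos: [331.3, -228.8, 280.0]
orientation: [2.801, 1.419, 0.0]
ft_force: [-0.9, 0.0, -0.9]
width: 0.3
grasp_force: 0.0
t: 3.4
ee_pos: [387.7, -49.0, 279.7]
orientation: [2.568, 1.809, -0.001]
ft_force: [0.4, -0.4, -0.2]
width: 0.6
grasp_force: 0.0
t 3.4 case [-147.  -188.7  279.7] tilt/rot err [-0.    -0.001  0.291] F [ 0.5 -0.4 -0.2] w 0.6 g 0.0 q [-0.16  0.01  2.07 -0.    1.06  0.19]
1 [ 0.945 -0.048  0.598] [ 0.     0.001 -0.556] dist 224 [442. 132. 160.]
```

```bash
python3 -m jog '0.24 0 0 0 0 -0.14 1; 0.48 0 0 0 0 -0.28 1; 0.72 -0.02 0.1 0 0 -0.42 1; 0.945 -0.048 0.3 0 0 -0.556 1; 0.95 -0.048 0.5 0 0 -0.556 1; 0.955 -0.048 0.6 0 0 -0.556 1; 0.955 -0.048 0.6 0 0 -0.556 1'; python3 - <<'E'
from h import *
from go import *
where()
for n in("scene","top"):
    im=get_image(n)
    for d in pinpoint("pin_head",n)[:2]:
        P=w(n,d["xyz"]); print(n,d["confidence"],Rc.inv().apply(P-C).round(1))
    tip=R.from_rotvec(get_obs()["orientation"]).apply([0,0,17])+get_obs()["ee_pos"]
    u=px(n,tip);c=px(n,C+Rc.apply([-102,0,90])).astype(int)
    cr=im[c[1]-50:c[1]+50,c[0]-65:c[0]+65,::-1]
    cr=cv2.resize(cr,None,fx=6,fy=6,interpolation=cv2.INTER_CUBIC)
    v=((u-c+[65,50])*6).astype(int);cv2.circle(cr,tuple(map(int,v)),4,(0,255,0),1)
    cv2.imwrite(f"pics/{n}1.png",cr)
a=np.hstack([cv2.imread("pics/scene1.png"),cv2.imread("pics/top1.png")]);cv2.imwrite("pics/b1.png",cv2.resize(a,(800,308)))
E
python3 go.py -102 0 106 0 1
```

```text
t: 4.1
ee_pos: [441.0, 132.2, 156.8]
orientation: [-2.28, -2.157, 0.009]
ft_force: [-0.2, -0.6, 0.3]
width: 0.5
grasp_force: 0.0
t 4.1 case [-103.2   -5.   156.8] tilt/rot err [ 0.006 -0.002  0.004] F [-0.2 -0.6  0.3] w 0.5 g 0.0 q [ 0.27  0.32  2.04 -0.    0.79  0.32]
scene 0.77 [-100.3   27.4   93.4]
scene 0.71 [-191.8    5.2   17.3]
t 4.3 case [-100.8   -3.5  161. ] tilt/rot err [-0.002  0.001  0.003] F [-0.6  0.2  0.2] w 0.6 g 0.0 q [ 0.27  0.31  2.04 -0.    0.79  0.32]
1 [ 0.017 -0.007  0.275] [ 0.005 -0.001 -0.006] dist 55 [442. 137. 106.]
```

View pics/b1.png

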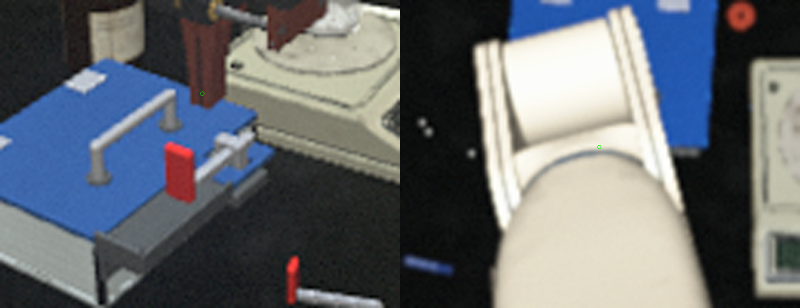

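```bash
python3 -m jog '0.01 -0.005 0.1 0 0 0 1; 0.017 -0.008 0.2 0 0 0 1; 0.017 -0.008 0.27 0 0 0 1; 0.017 -0.008 0.275 0 0 0 1;0.017 -0.008 0.275 0 0 0 1'; python3 go.py; python3 -m jog '0.05 0 0 0 0 0 1; 0.1 0 0 0 0 0 1; 0.15 0 0 0 0 0 1; 0.2 0 0 0 0 0 1;0.25 0 0 0 0 0 1; 0.25 0 0 0 0 0 1'; python3 go.py -102 80 106 0 1;  python3 - <<'E'
from h import *
from go import *
get_image("scene")
for t in("pin_head","pin"):
  for d in pinpoint(t,"scene")[:2]:
    print(t,d["confidence"],Rc.inv().apply(w("scene",d["xyz"])-C).round(1))
E
```

```text
t: 4.8
ee_pos: [441.4, 138.0, 105.8]
orientation: [2.279, 2.161, 0.002]
ft_force: [-0.2, 0.2, 0.0]
width: 0.4
grasp_force: 0.0
t 4.8 case [-103.1    0.8  105.8] tilt/rot err [-0.002  0.001  0.001] F [-0.2  0.2  0. ] w 0.4 g 0.0 q [ 0.28  0.41  2.07 -0.    0.66  0.33]
t: 5.4
ee_pos: [443.4, 189.7, 104.8]
orientation: [2.277, 2.165, 0.001]
ft_force: [0.5, 0.5, 0.2]
width: 0.4
grasp_force: 0.0
t 5.4 case [-103.8   52.6  104.8] tilt/rot err [-0.001  0.    -0.002] F [0.5 0.6 0.2] w 0.4 g 0.0 q [0.38 0.43 2.03 0.   0.68 0.43]
1 [ 0.137  0.009 -0.006] [ 0.001 -0.001  0.003] dist 27 [447. 217. 106.]
pin_head 0.56 [-191.     3.5   18.7]
pin_head 0.55 [-105.1   65.7   91.6]
pin 0.72 [-228.    -5.9    2.5]
pin 0.58 [-108.4   10.1   71.3]
```

```bash
python3 -m jog '0.05 0.005 0 0 0 0 1; 0.09 0.005 0 0 0 0 1; 0.12 0.005 0 0 0 0 1; 0.135 0.005 0 0 0 0 1; 0.135 0.005 0 0 0 0 1'; python3 go.py;  python3 - <<'E'
from h import *
from go import *
im=get_image("scene")
for t in("pin_head","pin"):
  for d in pinpoint(t,"scene")[:2]:
    print(t,d["confidence"],Rc.inv().apply(w("scene",d["xyz"])-C).round(1))
cv2.imwrite("pics/p2.png",cv2.resize(im[180:300,190:340,::-1],None,fx=5,fy=5,interpolation=cv2.INTER_CUBIC))
E
```

```text
t: 6.05
ee_pos: [445.6, 215.6, 104.7]
orientation: [-2.278, -2.164, -0.0]
ft_force: [-0.1, 0.7, 0.4]
width: 0.4
grasp_force: 0.0
t 6.05 case [-103.    78.6  104.7] tilt/rot err [-0.     0.    -0.001] F [-0.2  0.7  0.4] w 0.4 g 0.0 q [0.43 0.45 2.   0.   0.69 0.48]
pin_head 0.64 [-102.1   87.9   93. ]
pin_head 0.47 [-195.4    4.9   18.3]
pin 0.6 [-229.3   -2.6    2.3]
pin 0.54 [-110.7   33.5   74.6]
```

View pics/p2.png

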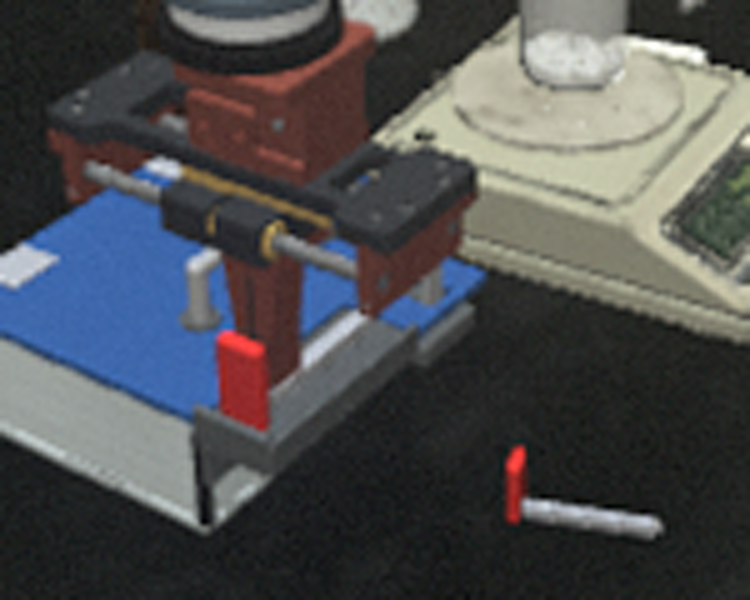

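```bash
python3 -m jog '0.01 0 0 0 0 0 1; 0.016 0 0 0 0 0 1; 0.016 0 0 0 0 0 1'; python3 -m jog '-0.05 0 0 0 0 0 1;-0.05 0 -0.15 0 0 0 1;-0.05 0 -0.4 0 0 0 0.1;-0.05 0 -0.45 0 0 0 0.1; -0.05 0 -0.45 0 0 0 0.1'; python3 go.py -35 1 99 0 1; python3 - <<'E'
from h import *
from go import *
im=get_image("scene")
for t in("pin_head","handle"):
  for d in pinpoint(t,"scene")[:2]:
    print(t,d["confidence"],Rc.inv().apply(w("scene",d["xyz"])-C).round(1))
E
```

```text
t: 6.5
ee_pos: [445.8, 218.3, 104.7]
orientation: [2.279, 2.163, 0.0]
ft_force: [-0.8, 0.8, -1.1]
width: 0.4
grasp_force: 0.0
t: 7.0
ee_pos: [446.3, 208.3, 196.5]
orientation: [2.278, 2.161, 0.006]
ft_force: [-0.4, -1.2, 0.0]
width: 21.0
grasp_force: 0.0
t 7.0 case [-101.8   71.3  196.5] tilt/rot err [-0.004  0.002  0.   ] F [-0.4 -1.2  0. ] w 21.0 g 0.0 q [ 0.41  0.29  1.96 -0.    0.89  0.46]
1 [-0.352  0.332  0.488] [ 0.008 -0.004 -0.001] dist 137 [509. 135.  99.]
pin_head 0.78 [-102.6   90.8   94.7]
pin_head 0.51 [-189.3    5.6   19.2]
handle 0.82 [-37.8  -0.   97.4]
handle 0.74 [-104.4   50.1   72.9]
```

```bash
python3 -m jog '-0.2 0.15 0.05 0 0 0 0.1; -0.35 0.33 0.1 0 0 0 0.1; -0.352 0.332 0.3 0 0 0 0.1; -0.352 0.332 0.45 0 0 0 0.1; -0.352 0.332 0.488 0 0 0 0.1; -0.352 0.332 0.488 0 0 0 0.1'; python3 go.py -35 1 99 0 1;  python3 -m jog '0 0 0 0 0 0 0.5; 0 0 0 0 0 0 1; 0 0 0 0 0 0 1; 0 0 0 0 0 0 1; 0 0 0 0 0 0 1'; python3 go.py
```

```text
t: 7.75
ee_pos: [506.1, 134.1, 94.9]
orientation: [-2.277, -2.161, 0.007]
ft_force: [-0.0, 1.0, 0.7]
width: 39.4
grasp_force: 0.0
t 7.75 case [-38.3   0.3  94.9] tilt/rot err [ 0.005 -0.001 -0.   ] F [-0.1  1.   0.7] w 39.4 g 0.0 q [0.24 0.5  1.94 0.   0.71 0.29]
1 [ 0.003  0.016 -0.02 ] [-0.009  0.003  0.   ] dist 5 [509. 135.  99.]
t: 8.25
ee_pos: [509.8, 134.8, 98.2]
orientation: [2.276, 2.161, 0.006]
ft_force: [4.6, -1.6, -1.0]
width: 9.0
grasp_force: 30.0
t 8.25 case [-34.6   1.2  98.2] tilt/rot err [-0.005  0.001 -0.   ] F [ 4.7 -1.3 -1. ] w 9.0 g 30.0 q [ 0.24  0.49  1.93 -0.    0.71  0.29]
```

```bash
cat > arc.py <<'E'
import sys
from go import *
b=np.arctan2(36,118);r0=np.hypot(36,118)
f0,f1,n=float(sys.argv[1]),float(sys.argv[2]),int(sys.argv[3])
def G(f): return np.array([83-r0*np.cos(b+f),0,65+r0*np.sin(b+f)])
def T(f): return R.from_rotvec([0,0.5*f,0])*R.from_matrix(np.array([[0,1,0],[1,0,0],[0,0,-1.]]).T)
def P(f): return G(f)+T(f).apply([0,0,2])
for k in range(1,n+1):
    f=f0+(f1-f0)*k/n
    print(round(f,2),(T(f0).inv().apply(P(f)-P(f0))/200).round(3),((T(f0).inv()*T(f)).as_rotvec()/np.radians(30)).round(3))
E
python3 arc.py 0 0.56 8; python3 arc.py 0.56 1.12 8
```

```text
0.07 [ 0.     0.014 -0.041] [0.067 0.    0.   ]
0.14 [ 0.     0.03  -0.081] [0.134 0.    0.   ]
0.21 [ 0.     0.049 -0.119] [0.201 0.    0.   ]
0.28 [ 0.     0.071 -0.156] [0.267 0.    0.   ]
0.35 [ 0.     0.096 -0.192] [0.334 0.    0.   ]
0.42 [ 0.     0.123 -0.225] [0.401 0.    0.   ]
0.49 [ 0.     0.152 -0.257] [0.468 0.    0.   ]
0.56 [ 0.     0.183 -0.286] [0.535 0.    0.   ]
0.63 [ 0.     0.024 -0.035] [0.067 0.    0.   ]
0.7 [ 0.     0.051 -0.069] [0.134 0.    0.   ]
0.77 [ 0.     0.08  -0.101] [0.201 0.    0.   ]
0.84 [ 0.     0.112 -0.13 ] [0.267 0.    0.   ]
0.91 [ 0.     0.145 -0.157] [0.334 0.    0.   ]
0.98 [ 0.     0.18  -0.182] [0.401 0.    0.   ]
1.05 [ 0.     0.217 -0.204] [0.468 0.    0.   ]
1.12 [ 0.     0.255 -0.224] [0.535 0.    0.   ]
```

```bash
python3 -m jog '0 0.014 -0.041 0.067 0 0 1; 0 0.03 -0.081 0.134 0 0 1; 0 0.049 -0.119 0.2 0 0 1; 0 0.07 -0.156 0.267 0 0 1; 0 0.07 -0.156 0.267 0 0 1'; python3 go.py; python3 - <<'E'
from h import *
from go import *
get_image("scene")
for t in("pin_head","handle","tongue_edge"):
  for d in pinpoint(t,"scene")[:2]:
    print(t,d["confidence"],Rc.inv().apply(w("scene",d["xyz"])-C).round(1))
E
python3 arc.py 0.28 0.84 8
```

```text
t: 8.75
ee_pos: [523.4, 134.0, 128.9]
orientation: [-2.204, -2.091, 0.144]
ft_force: [3.3, 0.8, -2.2]
width: 9.2
grasp_force: 30.0
t 8.75 case [-21.    1.1 128.9] tilt/rot err [0.138 0.001 0.001] F [ 3.2  0.9 -2.2] w 9.2 g 30.0 q [0.21 0.51 1.81 0.04 0.96 0.23]
pin_head 0.62 [-103.1   92.9   90.1]
pin_head 0.5 [-190.8    1.9   16.5]
handle 0.74 [-213.9  145.5    0.3]
handle 0.56 [-21.8  -0.2 125.4]
tongue_edge 0.68 [-123.1  -34.1  120.3]
0.35 [ 0.     0.019 -0.038] [0.067 0.    0.   ]
0.42 [ 0.     0.041 -0.075] [0.134 0.    0.   ]
0.49 [ 0.     0.066 -0.111] [0.201 0.    0.   ]
0.56 [ 0.     0.092 -0.144] [0.267 0.    0.   ]
0.63 [ 0.     0.122 -0.176] [0.334 0.    0.   ]
0.7 [ 0.     0.153 -0.206] [0.401 0.    0.   ]
0.77 [ 0.     0.186 -0.233] [0.468 0.    0.   ]
0.84 [ 0.     0.221 -0.258] [0.535 0.    0.   ]
```

Lid is lifting (about 0.28 rad) and the pin is still on the ledge. Continuing.

```bash
python3 -m jog '0 0.019 -0.038 0.067 0 0 1; 0 0.041 -0.075 0.134 0 0 1; 0 0.066 -0.111 0.2 0 0 1; 0 0.092 -0.144 0.267 0 0 1; 0 0.122 -0.176 0.334 0 0 1; 0 0.153 -0.206 0.4 0 0 1; 0 0.186 -0.233 0.468 0 0 1; 0 0.22 -0.258 0.535 0 0 1'; python3 go.py; python3 arc.py 0.84 1.1 4
```

```text
t: 9.75
ee_pos: [569.2, 131.3, 172.7]
orientation: [-2.032, -1.929, 0.42]
ft_force: [-6.2, 0.8, 0.4]
width: 8.8
grasp_force: 30.0
t 9.75 case [ 24.9   0.8 172.7] tilt/rot err [ 0.428 -0.001 -0.   ] F [-6.3  0.5  0.4] w 8.8 g 30.0 q [0.16 0.64 1.5  0.09 1.42 0.18]
0.91 [ 0.     0.027 -0.029] [0.062 0.    0.   ]
0.97 [ 0.     0.056 -0.057] [0.124 0.    0.   ]
1.04 [ 0.     0.086 -0.083] [0.186 0.    0.   ]
1.1 [ 0.     0.118 -0.106] [0.248 0.    0.   ]
```

```bash
python3 -m jog '0 0.027 -0.029 0.18 0 0 1; 0 0.056 -0.057 0.36 0 0 1; 0 0.086 -0.083 0.54 0 0 1; 0 0.118 -0.106 0.72 0 0 1; 0 0.118 -0.106 0.72 0 0 1'; python3 go.py; python3 -m jog '0 0 0 0 0 0 0.65;0 0 0 0 0 0 0.65; 0 0 -0.07 0 0 0 0.55; 0 0 -0.2 0 0 0 0.4; 0 0 -0.4 0 0 0 0.4; 0 0 -0.4 0 0 0 0.4'; python3 go.py;  python3 - <<'E'
from h import *
from go import *
im=get_image("scene")
for t in("pin_head","handle","tongue_edge"):
  for d in pinpoint(t,"scene")[:2]:
    print(t,d["confidence"],Rc.inv().apply(w("scene",d["xyz"])-C).round(1))
cv2.imwrite("pics/p3.png",cv2.resize(im[80:300,120:400,::-1],None,fx=2.7,fy=2.7))
E
```

```text
t: 10.25
ee_pos: [601.3, 129.4, 184.6]
orientation: [-1.784, -1.693, 0.724]
ft_force: [-5.8, -1.9, 16.9]
width: 8.7
grasp_force: 30.0
t 10.25 case [ 57.1   0.5 184.6] tilt/rot err [ 0.808 -0.001  0.   ] F [-5.7 -2.2 16.9] w 8.7 g 30.0 q [0.13 0.86 1.19 0.14 1.89 0.17]
t: 10.85
ee_pos: [662.7, 126.6, 242.1]
orientation: [-1.796, -1.705, 0.709]
ft_force: [-0.8, -0.9, 0.3]
width: 26.3
grasp_force: 0.0
t 10.85 case [118.5   1.  242.1] tilt/rot err [0.79  0.001 0.   ] F [-0.7 -1.   0.3] w 26.3 g 0.0 q [0.12 0.89 0.98 0.14 2.05 0.18]
pin_head 0.64 [-191.6    4.3   19.4]
pin_head 0.52 [-103.2   94.7   91.5]
handle 0.85 [ 51.9  -1.9 181.6]
tongue_edge 0.97 [-21.2 -35.2 250.5]
```

View pics/p3.png

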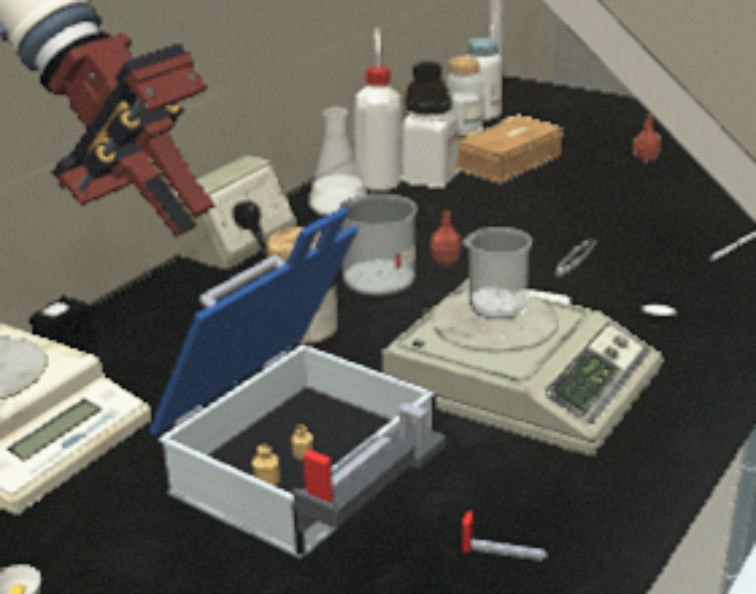

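```bash
python3 go.py 40 -20 390 0 2
```

```text
t 11.05 case [114.2   0.8 237.6] tilt/rot err [ 0.799 -0.001  0.   ] F [ 0.1  0.1 -0.7] w 26.3 g 0.0 q [0.12 0.89 0.99 0.14 2.04 0.18]
1 [-0.052 -0.402 -0.133] [-0.763  0.001 -0.   ] dist 85 [621. 118. 314.]
2 [-0.052 -0.319 -0.279] [-0.763  0.001 -0.   ] dist 85 [583. 110. 390.]
```

```bash
python3 -m jog '0 -0.2 -0.1 0 0 0 1; -0.052 -0.4 -0.14 -0.2 0 0 1; -0.052 -0.4 -0.14 -0.45 0 0 1; -0.052 -0.4 -0.14 -0.7 0 0 1; -0.052 -0.4 -0.14 -0.763 0 0 1; -0.052 -0.4 -0.14 -0.763 0 0 1' && python3 -m jog '-0.02 -0.15 -0.14 -0.25 0 0 1; -0.05 -0.32 -0.28 -0.5 0 0 1; -0.05 -0.32 -0.28 -0.763 0 0 1;-0.05 -0.32 -0.28 -0.763 0 0 1; -0.05 -0.32 -0.28 -0.763 0 0 1'; python3 go.py -90 -33 380 0 1
```

```text
t: 11.65
ee_pos: [621.5, 118.3, 316.3]
orientation: [-2.05, -1.947, 0.392]
ft_force: [0.2, -0.2, -1.1]
width: 0.3
grasp_force: 0.0
t: 12.15
ee_pos: [584.6, 110.1, 391.2]
orientation: [-2.277, -2.162, 0.004]
ft_force: [0.4, -0.4, 0.3]
width: 0.6
grasp_force: 0.0
t 12.15 case [ 41.4 -19.6 391.2] tilt/rot err [ 0.003 -0.    -0.   ] F [ 0.4 -0.4  0.3] w 0.6 g 0.0 q [0.17 0.25 1.53 0.   1.37 0.22]
1 [-0.067 -0.657  0.058] [-0.006  0.001  0.   ] dist 133 [453. 104. 380.]
```

```bash
python3 -m jog '-0.03 -0.25 0 0 0 0 1; -0.06 -0.5 0 0 0 0 1; -0.067 -0.657 0.1 0 0 0 1; -0.067 -0.657 0.35 0 0 0 1; -0.067 -0.657 0.6 0 0 0 1; -0.067 -0.657 0.74 0 0 0 1; -0.067 -0.657 0.745 0 0 0 1; -0.067 -0.657 0.745 0 0 0 1'; python3 go.py; python3 -m jog '0 0.1 0 0 0 0 1; 0 0.2 0 0 0 0 1; 0 0.28 0 0 0 0 1; 0 0.33 -0.01 0 0 0 1; 0 0.38 -0.02 0 0 0 1; 0 0.43 -0.03 0 0 0 1; 0 0.43 -0.03 0 0 0 1'; python3 go.py;  python3 - <<'E'
from h import *
from go import *
im=get_image("scene")
for t in("pin_head","tongue_edge"):
  for d in pinpoint(t,"scene")[:2]:
    print(t,d["confidence"],Rc.inv().apply(w("scene",d["xyz"])-C).round(1))
E
```

```text
t: 12.95
ee_pos: [454.5, 103.5, 241.9]
orientation: [-2.278, -2.162, 0.004]
ft_force: [-0.2, 0.2, 0.5]
width: 0.3
grasp_force: 0.0
t 12.95 case [-88.3 -33.  241.9] tilt/rot err [ 0.002 -0.001  0.001] F [-0.2  0.2  0.5] w 0.3 g 0.0 q [ 0.2   0.19  1.97 -0.    0.99  0.25]
t: 13.65
ee_pos: [541.5, 99.0, 249.9]
orientation: [2.276, 2.161, 0.005]
ft_force: [0.6, 0.4, 0.3]
width: 0.6
grasp_force: 0.0
t 13.65 case [ -1.  -32.9 249.9] tilt/rot err [-0.004  0.     0.   ] F [0.6 0.5 0.3] w 0.6 g 0.0 q [ 0.16  0.3   1.79 -0.    1.05  0.21]
pin_head 0.81 [-101.6   94.8   91.9]
pin_head 0.54 [-190.7    2.9   21.1]
tongue_edge 0.62 [  4.6 -36.5 258.1]
```

```bash
python3 -m jog '0 0.06 0 0 0 0 1; 0 0.12 -0.01 0 0 0 1; 0 0.18 -0.02 0 0 0 1; 0 0.24 -0.03 0 0 0 1; 0 0.3 -0.04 0 0 0 1; 0 0.35 -0.05 0 0 0 1; 0 0.385 -0.05 0 0 0 1; 0 0.385 -0.05 0 0 0 1'; python3 go.py;  python3 - <<'E'
from h import *
from go import *
im=get_image("scene")
for t in("pin_head","tongue_edge"):
  for d in pinpoint(t,"scene")[:2]:
    print(t,d["confidence"],Rc.inv().apply(w("scene",d["xyz"])-C).round(1))
E
```

```text
t: 14.6
ee_pos: [617.9, 94.9, 259.0]
orientation: [2.277, 2.161, 0.003]
ft_force: [-0.8, -0.2, 0.4]
width: 0.5
grasp_force: 0.0
t 14.6 case [ 75.4 -33.  259. ] tilt/rot err [-0.003  0.     0.   ] F [-0.8 -0.3  0.4] w 0.5 g 0.0 q [ 0.13  0.4   1.62 -0.    1.12  0.19]
pin_head 0.75 [-105.8   96.2   91.8]
tongue_edge 0.6 [ 82.6 -34.  271.7]
```

```bash
python3 -m jog '0 -0.1 0 0 0 0 1; 0 -0.3 0 0 0 0 1; 0 -0.5 0 0 0 0 1; 0 -0.7 -0.2 0 0 0 1; 0 -0.7 -0.3 0 0 0 1; 0 -0.7 -0.3 0 0 0 1; 0 -0.7 -0.3 0 0 0 1'; python3 go.py;  python3 - <<'E'
from h import *
from go import *
for n in("scene","top"):
  im=get_image(n)
  for t in("pin","pin_head","tongue_edge","handle"):
    for d in pinpoint(t,n)[:2]:
      print(n,t,d["confidence"],Rc.inv().apply(w(n,d["xyz"])-C).round(1))
  if n=="scene": cv2.imwrite("pics/p4.png",cv2.resize(im[80:300,120:400,::-1],None,fx=2.7,fy=2.7))
E
```

```text
t: 15.45
ee_pos: [477.0, 102.4, 319.3]
orientation: [2.276, 2.161, 0.005]
ft_force: [0.5, -0.6, -0.4]
width: 0.2
grasp_force: 0.0
t 15.45 case [-65.7 -32.9 319.3] tilt/rot err [-0.004  0.    -0.   ] F [ 0.6 -0.5 -0.4] w 0.2 g 0.0 q [ 0.19  0.12  1.84 -0.    1.17  0.24]
scene pin 0.68 [-229.    -3.2    4.7]
scene pin 0.5 [-108.    37.1   70.8]
scene pin_head 0.73 [-102.5   93.7   90.2]
scene pin_head 0.72 [-191.3    4.    19. ]
scene tongue_edge 0.93 [ 80.8 -38.6 273.3]
scene tongue_edge 0.36 [-102.1   92.9   91.3]
scene handle 0.8 [118.   -2.6 173.9]
top pin_head 0.52 [-96.7  95.1  96.9]
top tongue_edge 0.56 [ 85.8 -33.8 273. ]
top tongue_edge 0.45 [123.5  -1.7 186.7]
top handle 0.65 [124.5   4.3 185.7]
```

View pics/p4.png

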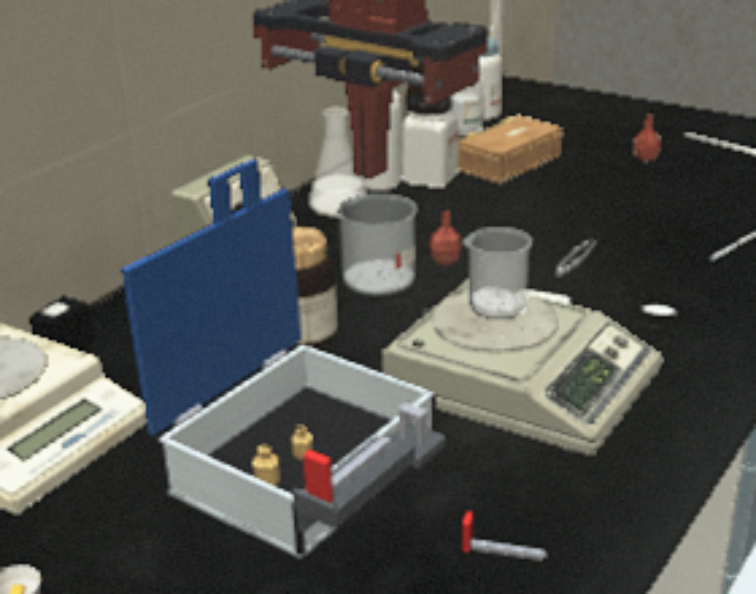

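The lid stands upright (its tongue's edge is at case x about 83, z 273, or roughly 1.57 rad). The pin lies on the ledge with its red head at (318, 475), and the robot is clear of everything.

```bash
python3 -c "
from workcell import *
print(close_job())"
```

```text
the job is handed in; nothing more can be done
None
```

I handed the job in, with no verdict returned: by the last pictures the pin lies on the ledge clear of the staple, the lid stands upright at about 1.57 rad, I saw no bystander moved, and the arm touches nothing.

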